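Hang the loaf sign on the stall's easel

ROBOT

A 6-joint arm with a two-finger parallel gripper is mounted at the origin on the work surface. World frame = base frame: x ahead of the robot, y to its left, z up, the work surface at z = 0. Lengths are in m, angles in rad, forces in N, time in s.
With the tool pointing down it reaches from about 0.3 to 0.875 m from the base axis. Payload 6.4 kg.
Tool frame: the origin (TCP) lies midway between the tips of the shut fingers; the grasp point (between the pads) lies 19 mm behind it (ctrl.pinch_z is the distance from the TCP to the grasp point, in m); z points along the fingers, y is the line along which they close (so a half turn about z gives the same grasp; the last joint's range is limited). The gripper opens to 85 mm and grips with 20 to 120 N. Pads are 22 mm wide; open, the fingers measure 114 mm over their backs; the gripper's body (76 mm by 85 mm) begins 54 mm behind the grasp point. The pads swing forward as they close: fully open they stand 13 mm farther back than shut.
Start: joints at [-1.359, 0.181, 1.607, -0, 1.354, -0.206], TCP at [0.233, -0.526, 0.193] pointing down, gripper open.
Joint ranges: [-2.99, 2.99], [-0.89, 2.07], [0.3, 2.58], [-1.14, 4.28], [0, 2.63], [-3.12, 3.12]. Speed limits (rad/s): [2.57, 2.57, 3.01, 3.14, 3.14, 3.14].

INTERFACE

Orientations are given as a unit quaternion [w, x, y, z].
In Python, from bench import ctrl gives the robot as it stands.
- The arm moves only by the tool apply_moves, never from a script. Its argument "moves" is a list of rows, each an object with "jaw": the opening, from 0 (shut) to 1 (fully open); "offset": the shift along the tool's x, y, z in mm, a list of three; "rot": the turn, a rotation vector about the tool's x, y, z in degrees, a list of three. In form: [{"jaw": jaw, "offset": [dx, dy, dz], "rot": [ax, ay, az]}, ...]. A call has exactly 5 rows; each row shifts and turns the commanded pose from where the row before left it, along the tool's axes as they then stand; what a row does not reach is not made up. A row lasts 1/8 s, in which the tool goes at most 62.5 mm and 10.7 degrees, less where a joint would pass 70% of its speed; a pose out of reach is approached as far as the arm can. A call is refused whole if a number of a shift passes 62.5 or a number of a turn 10.7, either way. A call with a gripper value outside its range is refused whole. The fingers move at their own pace and stop on an object; the grip force is fixed at half the most. Time passes only in rows, so rows that do not move let the fingers close, or fill a call up. It gives the time, the measured TCP pose, the force, the opening and the grip force at its end, in the units of the state.
- ctrl.get_obs(): the state, without advancing time (a new reading comes with each control period).
- ctrl.camera(name): name is "side" or "top"; returns (picture, depth): 480x640x3 uint8, red, green, blue; 480x640 float32, m along the optical axis (not along the pixel's ray), 0 where there is no reading.
- ctrl.camera_params(name): a dict with "K" (3x3 intrinsics, pixels), "dist" ([k1, k2, p1, p2, k3] as OpenCV has them; the pictures are not rectified), "cam_to_world" (4x4, takes a point from camera to world coordinates). Camera axes: x right, y down, z forward; pixel columns grow to the right and rows downward; lengths in m; the calibration is good to about 2 mm. A picture is of the moment at which its call begins. camera_params takes no time and is no camera call.
- ctrl.hand_in(): hands the job in; it is judged then, once.
Trained networks look in the newest picture that a camera, given by its name, has taken for a name from the list of things; names that differ only in an ending like _2 or _b are one class to them, and where a whole thing is asked for, a point or a joint stands for the part that bears it (a point fixed in the world has none). Each returns a list of dicts, best first, with "score" (0 to 1); they miss things now and then, are a little off and sometimes report something else, mostly with a low value. They report only what shows in the picture. A call takes as long as a camera call. They do not tell look-alikes from the thing itself.
- ctrl.outline_of(camera, target): "region" (480x640 bool, what is visible of it) and "position" ([column, row] in pixels, amid what is visible of it).
The state is a dict: "time_s": time; "q": joint angles; "dq": joint speeds; "joint_efforts": joint torques, N m; "eef_pos": TCP position; "eef_rot": TCP orientation; "wrist_force": force on the tool from outside, world axes, zero at the start; "torque": the same for the moment, N m; "opening": opening from 0.0 (shut) to 1.0 (fully open); "grasp_force": force on a finger pad.
Only numpy, scipy, OpenCV 4.12 (cv2) and the standard library are available. Lean on these libraries where they do the work, as an engineer would, in place of code of your own. Each camera call takes 0.05 s, during which the arm holds its last target. There are 200 camera calls.

TASK

Hang the loaf-shaped wooden sign on the small sloping easel of this craft-fair stall: feel for the screw head with the big opening of the sign's keyhole, seat the sign flush on the board over it, then pull the sign down the slope until the screw is fully home in the narrow end of the keyhole, and let go with the sign hanging straight. Work gently: never jam or press the sign hard against the board or the screw, and leave the other things on the table where they are.

Things in the scene. Friction and masses are not known exactly. Their poses are not given: they have to be found in the camera images.
- sign: Loose sign of 6 mm light plywood, outlined like a slice of loaf with two rounded lobes at its top, 128 mm wide, about 0.15 kg (0.1 to 0.2), at first lying on its back. Origin on its back face near the middle; x points to its top, z out of its front. It runs from x = -62 to +66 mm. It has a baguette-shaped grip and a keyhole right through the plate on its middle line y = 0.
- grip (a point): On the sign: middle of the carved baguette on its front that serves as grip, a block 70 mm long along the sign's y, 18 mm wide along x, from 6 to 28 mm above the back face. This point: x = -12 mm of the sign, 17 mm above the back face.
- entry (a point): Centre, on the sign's back face, of the keyhole's big opening, 19 mm wide; at x = +26 mm of the sign, 38 mm from the grip's middle towards the top. From here a slot 10.5 mm wide leads towards the top.
- home (a point): On the sign's back face: where the screw's axis is when the screw touches the closed end of the narrow slot; at x = +46 mm of the sign, 20 mm above entry.
- panel: Face of the fixed easel: a plywood board, 230 mm up the slope and 200 mm wide, sloping 25 degrees from level, low side towards the robot, on rubber buffers (it yields 1 mm per 3 N, up to 8 mm). Origin on its face, at the middle of a level metal track 80 mm below the top edge, 100 mm above the table; x up the slope, y left along the track, z out of the face. Hanging right, the sign's axes are parallel to these.
- track (a point): Middle of the track (the panel's origin). A steel screw stands square out of the face on the track (panel x = 0), clamped fast, but where along it is not measured: anywhere from y = -16 to +16 mm. Shank 7 mm thick; round head 16 mm wide, underside 9 mm and top 13.5 mm above the face, top rim bevelled: 3 mm of play for the flush sign under the head.
- jar: Bystander: small closed jar, 38 mm across, 55 mm tall; origin at the middle of its underside as it stands.
- tape: Bystander: roll of clear tape lying flat, 84 mm across, 20 mm high; origin at the middle of its underside.
- driver: Bystander: screwdriver lying on the table, 190 mm long; origin at the middle of its underside.
- bun: Bystander: small turned wooden bun, 48 mm across, 28 mm tall; origin at the middle of its underside as it stands.
- giftbox: Bystander: cardboard gift box, 90 x 65 x 35 mm; origin at the middle of its underside.
- cup: Bystander: white cup, 64 mm across, 70 mm tall; origin at the middle of its underside as it stands.
- stamp: Bystander: dark wooden stamp block, 30 x 50 x 30 mm; origin at the middle of its underside.
Things that resemble listed ones, but are neither listed nor needed, are in the scene too. Leave any black or blue look-alike of the sign alone.

How it is judged:
By the outcome, as a careful person would: the job done as asked, in the order asked, and still so for the second after the job is handed in, with the robot touching nothing.
It also fails if it takes over 72 s, if anything falls off the work surface, if the arm or the gripper's body presses on something with over 40 N, if the wrist force passes 120 N, or if a joint passes its speed limit or range.

## Working session

There is one attempt and no reset: what is moved stays moved. The work goes in short steps, Python scripts to look and compute and a tool call to move; the robot and the scene stay as the last step left them, time stands still between calls to the robot, and variables do not carry over. Pictures are saved under pics/ and viewed, at most 10 in all, crops included, and the job is handed in when it is done.

Besides the shell and the picture viewer there is one more tool, called after "Emit:" as name(argument=value, ...) on one line, values as JSON. apply_moves: Moves the arm, as the interface text tells. Its arguments: {"type":"object","properties":{"moves":{"type":"array"}},"required":["moves"]}

```bash
ls; mkdir -p pics; cat > h.py <<'E'
import numpy as np, cv2
from bench import ctrl
def P(cam,uv,z=None,depth=None):
    p=ctrl.camera_params(cam);K=np.array(p["K"]);T=np.array(p["cam_to_world"])
    uv=np.atleast_2d(np.array(uv,float))
    n=cv2.undistortPoints(uv[:,None],K,np.array(p["dist"]))[:,0]
    r=np.c_[n,np.ones(len(n))]
    if depth is not None:
        d=depth[uv[:,1].astype(int),uv[:,0].astype(int)]
        return (r*d[:,None])@T[:3,:3].T+T[:3,3]
    w=r@T[:3,:3].T
    return T[:3,3]+w*((z-T[2,3])/w[:,2])[:,None]
def proj(cam,X):
    p=ctrl.camera_params(cam);T=np.linalg.inv(np.array(p["cam_to_world"]))
    r,_=cv2.Rodrigues(T[:3,:3])
    return cv2.projectPoints(np.atleast_2d(X).astype(float),r,T[:3,3],np.array(p["K"]),np.array(p["dist"]))[0][:,0]
E
python3 - <<'E'
from h import *
for c in ("top","side"):
    im,d=ctrl.camera(c);cv2.imwrite(f"pics/{c}0.png",im[:,:,::-1]);np.save(f"{c}d.npy",d);np.save(f"{c}i.npy",im)
    for t in ("sign","panel","grip"):
        for o in ctrl.outline_of(c,t)[:4]:
            u=o["position"];print(c,t,round(o["score"],2),np.round(u),o["region"].sum(),P(c,u,depth=d).round(3))
o=ctrl.get_obs();print({k:np.round(v,3) for k,v in o.items()},ctrl.pinch_z)
E
```

```text
pics
top sign 0.88 [235. 290.] 2594 [[0.358 0.206 0.007]]
top sign 0.56 [239. 206.] 2346 [[0.545 0.196 0.028]]
top sign 0.54 [450. 309.] 197 [[ 0.305 -0.272  0.006]]
top sign 0.54 [424. 198.] 9738 [[ 0.542 -0.211  0.082]]
top panel 0.77 [426. 194.] 9748 [[ 0.549 -0.216  0.089]]
top grip 0.81 [237. 204.] 2462 [[0.557 0.206 0.005]]
top grip 0.71 [239. 286.] 2645 [[0.365 0.194 0.026]]
top grip 0.56 [452. 311.] 179 [[ 0.302 -0.277  0.006]]
side sign 0.96 [220. 344.] 3968 [[0.556 0.213 0.007]]
side sign 0.86 [424. 234.] 1781 [[ 0.272 -0.184  0.021]]
side sign 0.83 [326. 377.] 4846 [[0.368 0.214 0.006]]
side panel 0.83 [309. 181.] 5784 [[ 0.544 -0.207  0.086]]
side grip 0.89 [220. 341.] 3831 [[0.56  0.207 0.007]]
side grip 0.66 [330. 377.] 4814 [[0.36  0.214 0.008]]
side grip 0.26 [227. 247.] 524 [[0.641 0.017 0.042]]
{'time_s': np.float64(0.4), 'q': array([-1.359,  0.181,  1.607, -0.   ,  1.354, -0.206]), 'dq': array([-0.001, -0.001, -0.002,  0.   , -0.   , -0.   ]), 'joint_efforts': array([-2.0000e-03, -4.4432e+01, -3.5118e+01, -0.0000e+00,  4.0000e-03,
        0.0000e+00]), 'eef_pos': array([ 0.233, -0.525,  0.192]), 'eef_rot': array([-0.   ,  0.978,  0.207, -0.   ]), 'wrist_force': array([0.778, 0.907, 0.123]), 'torque': array([-0.044,  0.019,  0.016]), 'grasp_force': np.float64(0.0), 'opening': np.float64(0.997)} 0.0187
```

View pics/top0.png

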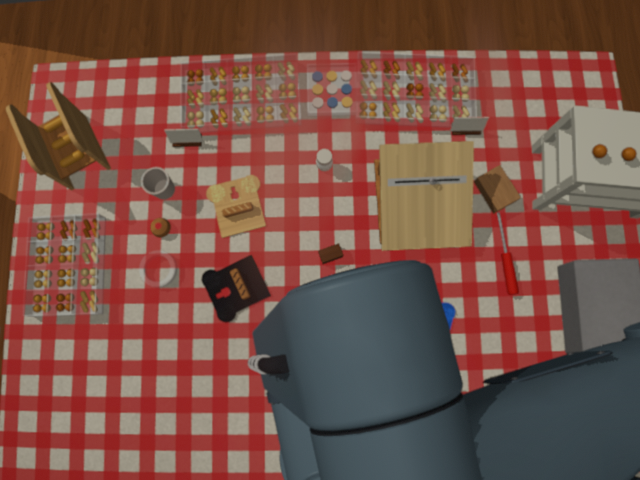

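View pics/side0.png

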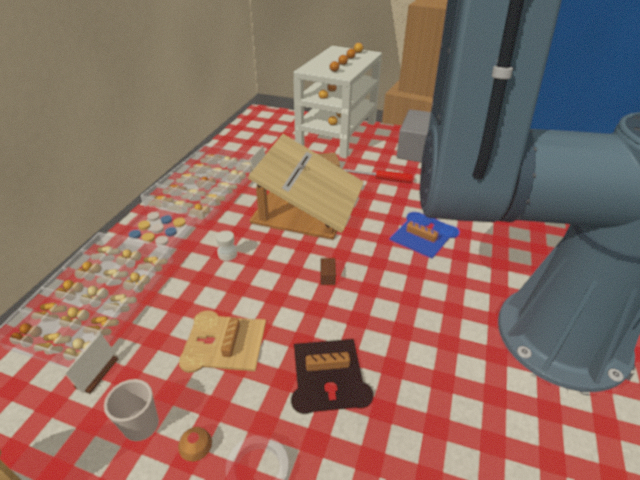

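Top picture: the wooden sign lies at (237,206) with its top away from the robot. The black look-alike is at (237,288), the blue one at (448,318), and the easel at (426,194) with its track around row 181. Next I measure these precisely.

```bash
cat > m.py <<'E'
from h import *
def cloud(c,d,reg):
    v,u=np.nonzero(reg&(d>0));return np.c_[u,v],P(c,np.c_[u,v],depth=d)
if __name__=="__main__":
  for c in ("top","side"):
    im,d=ctrl.camera(c);hsv=cv2.cvtColor(im,cv2.COLOR_RGB2HSV)
    s=[o for o in ctrl.outline_of(c,"sign") if np.linalg.norm(P(c,o["position"],depth=d)[0,:2]-[.555,.205])<.04][0]["region"]
    uv,X=cloud(c,d,s)
    g=X[(X[:,2]>.02)&(X[:,2]<.035)];print(c,"plate z",np.median(X[:,2]),"grip top z",np.median(g[:,2]),"n",len(g))
    b=cv2.minAreaRect((g[:,:2]*1000).astype(np.float32));print(" grip rect",b, "mean",g.mean(0))
    sh=cv2.morphologyEx(s.astype(np.uint8),cv2.MORPH_CLOSE,np.ones((9,9)))
    red=(sh>0)&((hsv[...,0]<8)|(hsv[...,0]>172))&(hsv[...,1]>150)
    er=cv2.erode(sh,np.ones((7,7)));red&=er>0
    v,u=np.nonzero(red);R=P(c,np.c_[u,v],z=0.003);print(" keyhole",len(u),R.mean(0),R.min(0),R.max(0))
    v,u=np.nonzero(sh);O=P(c,np.c_[u,v],z=0.006);print(" outline",cv2.minAreaRect((O[:,:2]*1000).astype(np.float32)))
    # panel
    p=ctrl.outline_of(c,"panel")[0]["region"];uv,X=cloud(c,d,p)
    n0=np.array([-np.sin(np.radians(25)),0,np.cos(np.radians(25))])
    k=np.ones(len(X),bool)
    for _ in range(8):
        m=X[k].mean(0);n=np.linalg.svd(X[k]-m,full_matrices=False)[2][2];n*=np.sign(n[2]);k=abs((X-m)@n)<.004
    print(" panel n",n,"slope",np.degrees(np.arccos(n[2])),"yaw",np.degrees(np.arctan2(-n[1],-n[0])),k.sum(),"m",m)
    h=(X-m)@n; q=(h>.006)&(h<.03);print(" bump",q.sum(),X[q].mean(0) if q.any() else 0, h[q].round(4)[:20], uv[q][:20].tolist())
    ex=np.cross([0,0,1.],n);ey=ex/np.linalg.norm(ex);  ey=ey*np.sign(ey[1]);ex=np.cross(ey,n);A=np.c_[(X[k]-m)@ex,(X[k]-m)@ey]*1000
    print(" rect",cv2.minAreaRect(A.astype(np.float32)),"ex",ex)
    x0,y0=(330,110) if c=="top" else (235,125)
    cr=im[y0:y0+150,x0:x0+160] if c=="top" else im[y0:y0+115,x0:x0+150]
    cv2.imwrite(f"pics/{c}p.png",cv2.resize(cr[:,:,::-1],None,fx=5 if c=="side" else 4,fy=5 if c=="side" else 4,interpolation=cv2.INTER_CUBIC))
E
python3 m.py
```

```text
top plate z 0.006051667869693689 grip top z 0.026991294830028156 n 248
 grip rect ((540.3356323242188, 202.42959594726562), (19.235694885253906, 69.67015075683594), 13.759536743164062) mean [0.53926344 0.20178569 0.02683556]
 keyhole 50 [0.58337212 0.21356603 0.003     ] [0.57401697 0.20594274 0.003     ] [0.5984048 0.220095  0.003    ]
 outline ((552.1163940429688, 203.65631103515625), (132.0108184814453, 121.89068603515625), 14.881240844726562)
 panel n [-0.42222063 -0.01076038  0.90642923] slope 24.983530125443107 yaw 1.4598790474221883 9198 m [ 0.54551279 -0.21695993  0.08609333]
 bump 43 [ 0.57240541 -0.22756174  0.1100762 ] [0.0068 0.007  0.0061 0.0062 0.0072 0.0077 0.0127 0.0132 0.012  0.0086
 0.0121 0.0111 0.011  0.0062 0.014  0.0136 0.0098 0.0104 0.0075 0.0111] [[466, 148], [433, 157], [451, 159], [398, 161], [453, 163], [432, 177], [433, 177], [430, 178], [431, 178], [432, 178], [433, 178], [434, 178], [435, 178], [453, 178], [429, 179], [430, 179], [431, 179], [432, 179], [433, 179], [435, 179]]
 rect ((-2.3466339111328125, -1.134521484375), (230.90106201171875, 201.298782
[... 497 characters left out ...]
 16.9499568939209)
 panel n [-0.42317677 -0.00841478  0.90600806] slope 25.040603850655987 yaw 1.139164186043001 5347 m [ 0.54459948 -0.20647419  0.08703379]
 bump 18 [ 0.57125823 -0.22228668  0.11278948] [0.0115 0.0145 0.0131 0.0128 0.0122 0.0122 0.0133 0.0149 0.0108 0.0121
 0.0125 0.0114 0.0132 0.0134 0.0091 0.0093 0.0123 0.0108] [[298, 163], [299, 163], [300, 163], [298, 164], [299, 164], [298, 165], [299, 165], [300, 165], [301, 165], [299, 166], [300, 166], [301, 166], [302, 166], [303, 166], [300, 167], [301, 167], [302, 167], [303, 167]]
 rect ((-0.7652206420898438, -9.803359985351562), (231.13389587402344, 204.4897003173828), 0.09979258477687836) ex [0.905829   0.01801222 0.42326043]
```

View pics/topp.png

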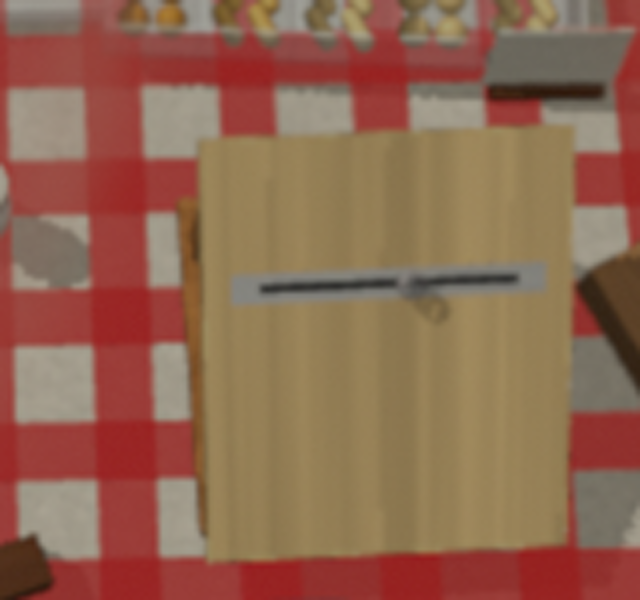

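View pics/sidep.png

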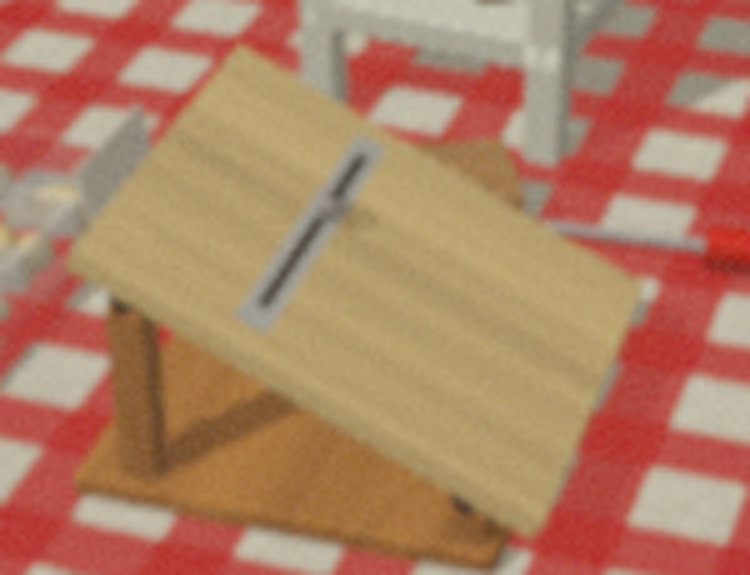

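Top crop: screw head at crop (410,285), i.e. pixel (432.5,181.3), and the track runs from (387.8,182.5) to (466.5,179). Side crop: screw head at pixel (301.4,166.6). Next I compute the frames and plan the approach.

```bash
cat >> h.py <<'E'
from scipy.spatial.transform import Rotation as Ro
def pose():
    o=ctrl.get_obs();q=np.array(o["eef_rot"]);return np.array(o["eef_pos"]),Ro.from_quat(q[[1,2,3,0]])
def plan(pt,Rt,n,p=None,R=None,dec=1):
    """rows (offset mm, rot deg) in tool axes, shift then turn"""
    if p is None:p,R=pose()
    p=np.array(p)
    out=[]
    for i in range(n):
        k=n-i
        o=np.round(R.inv().apply(np.array(pt)-p)/k*1000,dec)
        r=np.round((R.inv()*Rt).as_rotvec(degrees=True)/k,dec)
        p=p+R.apply(o/1000);R=R*Ro.from_rotvec(r,degrees=True);out.append((o.tolist(),r.tolist()))
        print(o.tolist(),r.tolist(),p.round(3) if i in(4,9,14,19) or k==1 else "")
    return p,R
def toolR(xdir,n):  # tool y = sign x, tool z = -n
    n=np.array(n,float);n/=np.linalg.norm(n);y=np.array(xdir,float);y-=n*(y@n);y/=np.linalg.norm(y);z=-n
    return Ro.from_matrix(np.c_[np.cross(y,z),y,z])
a=np.radians(13.9)
RS=toolR([np.cos(a),np.sin(a),0],[0,0,1]); GR=np.array([.541,.2025])
E
python3 - <<'E'
from h import *
n=np.array([-.4227,-.0095,.9062]);n/=np.linalg.norm(n)
def ray(c,uv):
    a=P(c,uv,z=0.)[0];T=np.array(ctrl.camera_params(c)["cam_to_world"])[:3,3];return T,(a-T)/np.linalg.norm(a-T)
def hit(c,uv,m,h=0):
    t,d=ray(c,uv);return t+d*(((np.array(m)-t)@n+h)/(d@n))
M={"top":[.5455,-.2170,.0861],"side":[.5446,-.2065,.0870]}
f=lambda x,y:(330+x/4-.4,110+y/4-.4); s=lambda x,y:(235+x/5-.4,125+y/5-.4)
pts={"top":dict(L=f(231,290),R=f(546,276),TL=f(198,140),TR=f(573,126),BR=f(568,545),BL=f(207,562)),
"side":dict(L=s(253,320),R=s(368,144),TL=s(70,245),TR=s(240,46),BR=s(640,275),BL=s(530,540))}
sc={"top":f(410,285),"side":s(332,208)}
for c in M:
    W={k:hit(c,v,M[c]) for k,v in pts[c].items()}
    for k,v in W.items(): print(c,k,v.round(4))
    e=W["L"]-W["R"];print("track mid",(W["L"]+W["R"])/2,"len",np.linalg.norm(e),"yaw",np.degrees(np.arctan2(-e[0],e[1])))
    e=W["TL"]-W["TR"];print("top edge yaw",np.degrees(np.arctan2(-e[0],e[1])))
    g=W["BL"]-W["BR"];print("bot yaw",np.degrees(np.arctan2(-g[0],g[1])),"center",sum(W[k] for k in("TL","TR","BL","BR"))/4)
    print("screw on head top",hit(c,sc[c],M[c],.0125))
(t1,d1),(t2,d2)=ray("top",sc["top"]),ray("side",sc["side"])
k=np.linalg.lstsq(np.c_[d1,-d2],t2-t1,rcond=None)[0];print("tri",t1+d1*k[0],t2+d2*k[1])
print("plan");plan([*GR,.15],RS,15,dec=0)
E
```

```text
top L [ 0.5729 -0.1319  0.0997]
top R [ 0.5778 -0.3018  0.1003]
top TL [ 0.6448 -0.1139  0.1335]
top TR [ 0.6499 -0.3131  0.1338]
top BR [ 0.4422 -0.3214  0.0368]
top BL [ 0.4368 -0.1203  0.0364]
track mid [ 0.57532628 -0.21689507  0.10001367] len 0.16997908463863742 yaw 1.6688857893621396
top edge yaw 1.4660877222058142
bot yaw 1.523429751346355 center [ 0.54340055 -0.21715909  0.08511904]
screw on head top [ 0.57040545 -0.2254006   0.11142278]
side L [ 0.574  -0.1373  0.1015]
side R [ 0.5794 -0.2992  0.1023]
side TL [ 0.6471 -0.1166  0.1357]
side TR [ 0.6505 -0.314   0.1353]
side BR [ 0.4468 -0.3263  0.0401]
side BL [ 0.4391 -0.1075  0.0388]
track mid [ 0.5767193  -0.21826156  0.10185885] len 0.16202823726546128 yaw 1.9051260534545293
top edge yaw 0.9847400572565842
bot yaw 2.0203614088889257 center [ 0.54587625 -0.21611597  0.0874945 ]
screw on head top [ 0.56862465 -0.2205535   0.11185267]
tri [ 0.57129865 -0.2260532   0.10854516] [ 0.57076063 -0.22617178  0.10840505]
plan
[38.0, -36.0, 3.0] [0.0, 0.0, -5.0] 
[41.0, -33.0, 3.0] [0.0, 0.0, -5.0] 
[44.0, -29.0, 3.0] [0.0, 0.0, -5.0] 
[47.0, -25.0, 3.0] [0.0, 0.0, -5.0] 
[48.0, -21.0, 3.0] [0.0, 0.0, -5.0] [ 0.335 -0.283  0.178]
[50.0, -16.0, 3.0] [0.0, 0.0, -5.0] 
[51.0, -12.0, 3.0] [0.0, 0.0, -6.0] 
[52.0, -6.0, 3.0] [0.0, 0.0, -5.0] 
[53.0, -2.0, 3.0] [0.0, 0.0, -6.0] 
[53.0, 4.0, 3.0] [0.0, 0.0, -5.0] [ 0.438 -0.04   0.163]
[52.0, 8.0, 3.0] [0.0, 0.0, -6.0] 
[51.0, 14.0, 2.0] [0.0, 0.0, -5.0] 
[50.0, 18.0, 3.0] [0.0, 0.0, -6.0] 
[47.0, 23.0, 2.0] [0.0, 0.0, -5.0] 
[46.0, 27.0, 3.0] [0.0, 0.0, -6.0] [0.541 0.203 0.15 ]
```

Emit:
apply_moves(moves=[{"jaw": 1,"offset": [38,-36,3],"rot": [0,0,-5]},{"jaw": 1,"offset": [41,-33,3],"rot": [0,0,-5]},{"jaw": 1,"offset": [44,-29,3],"rot": [0,0,-5]},{"jaw": 1,"offset": [47,-25,3],"rot": [0,0,-5]},{"jaw": 1,"offset": [48,-21,3],"rot": [0,0,-5]}])

```text
time_s: 1.32
eef_pos: [0.335, -0.281, 0.1777]
eef_rot: [0.0, 0.91, 0.415, 0.0]
wrist_force: [1.1, 0.0, -0.2]
opening: 1.0
grasp_force: 0.0
```

Emit:
apply_moves(moves=[{"jaw": 1,"offset": [50,-16,3],"rot": [0,0,-5]},{"jaw": 1,"offset": [51,-12,3],"rot": [0,0,-6]},{"jaw": 1,"offset": [52,-6,3],"rot": [0,0,-5]},{"jaw": 1,"offset": [53,-2,3],"rot": [0,0,-6]},{"jaw": 1,"offset": [53,4,3],"rot": [0,0,-5]}])

```text
time_s: 1.95
eef_pos: [0.4389, -0.0387, 0.1629]
eef_rot: [0.001, 0.787, 0.616, 0.0]
wrist_force: [0.0, -1.5, 0.5]
opening: 0.998
grasp_force: 0.0
```

Emit:
apply_moves(moves=[{"jaw": 1,"offset": [52,8,3],"rot": [0,0,-6]},{"jaw": 1,"offset": [51,14,2],"rot": [0,0,-5]},{"jaw": 1,"offset": [50,18,3],"rot": [0,0,-6]},{"jaw": 1,"offset": [47,23,2],"rot": [0,0,-5]},{"jaw": 1,"offset": [46,27,3],"rot": [0,0,-6]}])

```text
time_s: 2.58
eef_pos: [0.5419, 0.2049, 0.1497]
eef_rot: [0.0, 0.615, 0.789, 0.0]
wrist_force: [-0.5, -1.1, -0.0]
opening: 1.0
grasp_force: 0.0
```

```bash
python3 - <<'E'
from h import *
p,R=pose();print(p,np.round(R.as_matrix(),3).tolist())
print(ctrl.get_obs()["time_s"])
plan([*GR,.0095],RS,5)
E
```

```text
[0.54190525 0.20485036 0.14970852] [[-0.244, 0.97, 0.001], [0.97, 0.244, -0.0], [-0.0, 0.001, -1.0]]
2.575
[-0.4, -0.3, 28.0] [0.0, 0.0, 0.0] 
[-0.4, -0.3, 28.1] [0.0, 0.0, 0.1] 
[-0.4, -0.3, 28.0] [0.0, 0.0, 0.0] 
[-0.4, -0.3, 28.1] [0.0, 0.0, 0.1] 
[-0.4, -0.3, 28.0] [0.0, 0.0, 0.0] [0.541 0.203 0.01 ]
```

Emit:
apply_moves(moves=[{"jaw": 0.6,"offset": [-0.5,0,32],"rot": [0,0,0]},{"jaw": 0.6,"offset": [-0.5,0,32],"rot": [0,0,0]},{"jaw": 0.6,"offset": [-0.5,-0.5,32],"rot": [0,0,0]},{"jaw": 0.6,"offset": [-0.5,-0.5,24],"rot": [0,0,0]},{"jaw": 0.6,"offset": [0,-0.5,20],"rot": [0,0,0]}])

```text
time_s: 3.2
eef_pos: [0.5398, 0.2007, 0.0084]
eef_rot: [-0.0, 0.616, 0.788, -0.0]
wrist_force: [0.4, 0.3, -0.1]
opening: 0.599
grasp_force: 0.0
```

```bash
python3 - <<'E'
from h import *
im,d=ctrl.camera("side");a=im[260:420,140:340];cv2.imwrite("pics/g.png",cv2.resize(a[:,:,::-1],None,fx=3.5,fy=3.5,interpolation=cv2.INTER_CUBIC))
p,R=pose();print(p);print(ctrl.get_obs()["wrist_force"])
E
```

```text
[0.53789305 0.20031307 0.00592667]
[-1.93802703 -0.722473   -1.48363216]
```

View pics/g.png

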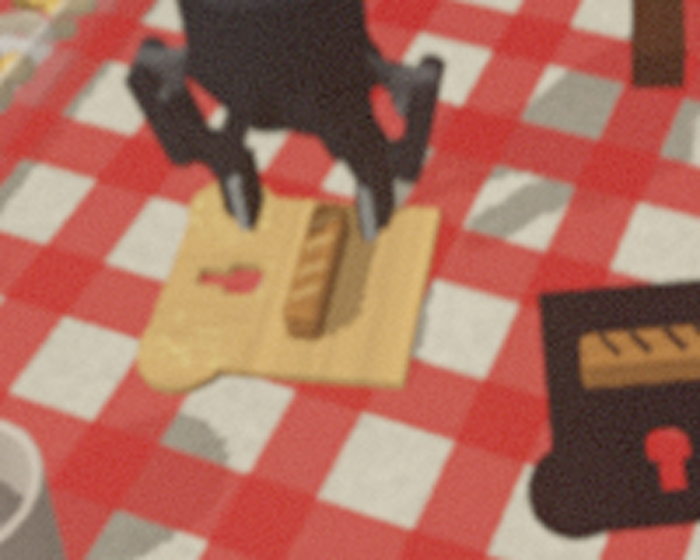

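The fingers straddle the baguette, but in the side view they look nearer its far end (tips at about row 230, baguette middle at about 270). I check this by projection.

```bash
python3 - <<'E'
from h import *
p,R=pose();print(p, ctrl.get_obs()["dq"].round(3))
f=lambda u:((u-[140,260])*3.5).round()
for h in(.006,.028):
  for e in(-.035,0,.035):
    X=np.array([*GR,h])+np.array([-np.sin(a),np.cos(a),0])*e
    print(h,e,f(proj("side",X)[0]))
for y in(-.0255,.0255):
  for z in(0,-.008):print("tip",y,z,f(proj("side",p+R.apply([0,y,z]))[0]))
E
```

```text
[0.53789305 0.20031307 0.00592667] [ 0.001 -0.021  0.009 -0.001  0.07   0.   ]
0.006 -0.035 [335. 231.]
0.006 0 [319. 287.]
0.006 0.035 [302. 347.]
0.028 -0.035 [330. 202.]
0.028 0 [314. 258.]
0.028 0.035 [296. 318.]
tip -0.0255 0 [378. 289.]
tip -0.0255 -0.008 [377. 279.]
tip 0.0255 0 [276. 281.]
tip 0.0255 -0.008 [274. 271.]
```

Emit:
apply_moves(moves=[{"jaw": 0.6,"offset": [0,0,0],"rot": [0,0,0]},{"jaw": 0.6,"offset": [0,0,0],"rot": [0,0,0]},{"jaw": 0.6,"offset": [0,0,0],"rot": [0,0,0]},{"jaw": 0.6,"offset": [0,0,0],"rot": [0,0,0]},{"jaw": 0.6,"offset": [0,0,0],"rot": [0,0,0]}])

```text
time_s: 3.88
eef_pos: [0.5404, 0.2008, 0.0099]
eef_rot: [0.0, 0.616, 0.788, 0.0]
wrist_force: [-0.5, 0.0, -0.0]
opening: 0.602
grasp_force: 0.0
```

```bash
python3 - <<'E'
from h import *
im,d=ctrl.camera("side")
p,R=pose();print(p)
im=im.copy()
b=cv2.resize(im[260:420,140:340][:,:,::-1],None,fx=3.5,fy=3.5,interpolation=cv2.INTER_CUBIC)
f=lambda u:tuple(int(t) for t in (u-[140,260])*3.5+1.7)
for y in(-.0255,.0255,0): cv2.circle(b,f(proj("side",p+R.apply([0,y,0]))[0]),3,(255,0,0),-1)
for e in(-.035,0,.035): cv2.circle(b,f(proj("side",np.array([*GR,.028])+np.array([-np.sin(a),np.cos(a),0])*e)[0]),3,(0,255,0),-1)
cv2.imwrite("pics/g2.png",b)
E
```

```text
[0.54035617 0.20080322 0.00980957]
```

View pics/g2.png

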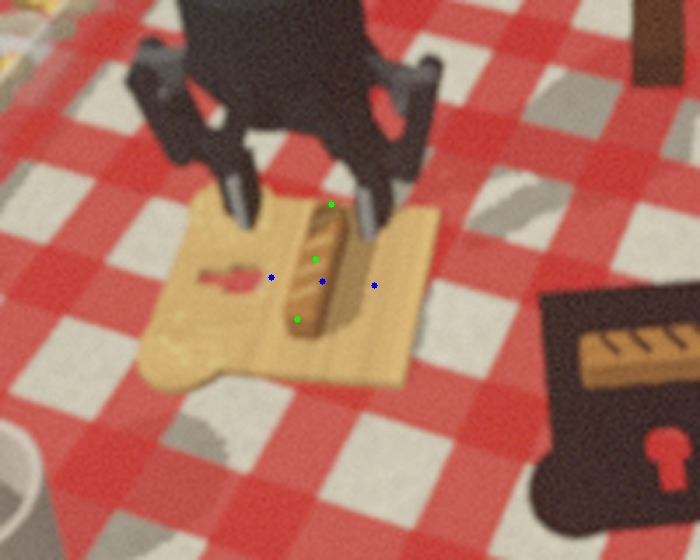

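The blue marks (expected tips) lie about 45 crop pixels below the visible tips at (247,225) and (370,237). I check the tips with depth.

```bash
python3 - <<'E'
from h import *
im,d=ctrl.camera("side")
for x,y in[(370,228),(368,215),(372,205),(244,218),(240,205),(236,190),(405,160),(190,140)]:
    u=(140+x/3.5,260+y/3.5);print((x,y),P("side",u,depth=d)[0].round(4),im[int(u[1]),int(u[0])])
it,dt=ctrl.camera("top")
v,u=np.mgrid[150:260,190:300];uv=np.c_[u.ravel(),v.ravel()];X=P("top",uv,depth=dt)
k=(X[:,2]>.02)&(X[:,2]<.06)
print(X[k].mean(0),k.sum(),X[k].min(0),X[k].max(0))
p,R=pose();print(p)
E
```

```text
(370, 228) [0.507  0.203  0.0645] [137 133 125]
(368, 215) [0.5074 0.2025 0.0729] [135 129 122]
(372, 205) [0.5064 0.1995 0.0769] [97 87 78]
(244, 218) [0.5635 0.218  0.066 ] [132 129 119]
(240, 205) [0.564  0.2182 0.075 ] [136 132 123]
(236, 190) [0.565  0.2173 0.084 ] [138 133 125]
(405, 160) [0.4866 0.1994 0.1141] [68 52 48]
(190, 140) [0.5848 0.2158 0.1084] [66 48 45]
[0.54534561 0.17714108 0.02645396] 68 [0.53540506 0.16763015 0.02000533] [0.5553931  0.18603648 0.03273839]
[0.54023116 0.20078693 0.00965437]
```

```bash
python3 - <<'E'
from h import *
im,d=ctrl.camera("side")
for x,y in[(230,120),(280,118),(340,118),(280,90),(280,40),(280,5),(250,128)]:
    u=(140+x/3.5,260+y/3.5);print((x,y),P("side",u,depth=d)[0].round(4),im[int(u[1]),int(u[0])])
v,u=np.mgrid[150:450,140:340];uv=np.c_[u.ravel(),v.ravel()];X=P("side",uv,depth=d)
p,R=pose();k=(np.linalg.norm(X[:,:2]-p[:2],axis=1)<.07)&(X[:,2]>.032)
print(np.percentile(X[k][:,2],[0,.5,1,2,5,20]),k.sum())
o=ctrl.get_obs();print(o["q"].round(3),o["opening"],p)
a_=im[100:340,120:420];cv2.imwrite("pics/g3.png",cv2.resize(a_[:,:,::-1],None,fx=2.5,fy=2.5))
E
```

```text
(230, 120) [0.5568 0.2209 0.136 ] [69 59 57]
(280, 118) [0.5382 0.2113 0.1342] [64 55 50]
(340, 118) [0.5121 0.2054 0.1375] [60 45 45]
(280, 90) [0.5358 0.2109 0.1517] [58 43 42]
(280, 40) [0.5175 0.2304 0.2038] [61 49 50]
(280, 5) [0.5148 0.2301 0.2227] [57 47 44]
(250, 128) [0.6271 0.1169 0.0025] [95 86 75]
[0.03208298 0.06288916 0.06843625 0.07865787 0.10448751 0.15491674] 10180
[ 0.15   0.412  1.724  0.     1.006 -0.093] 0.599713360854845 [0.54019023 0.20079252 0.00958371]
```

View pics/g3.png

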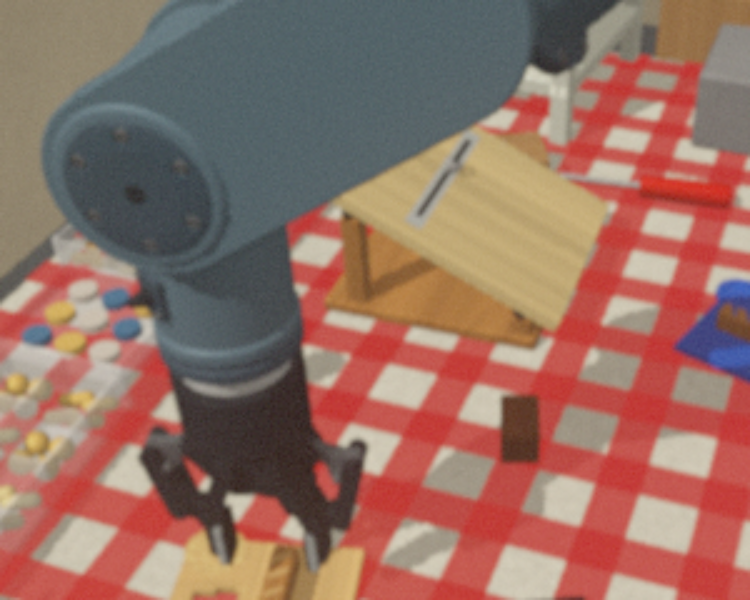

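The picture and its depth put the finger tips at z ≈ 0.055, about 45 mm above the reported TCP. Closing the jaw here is a harmless check: it either stops on the baguette or shuts empty.

Emit:
apply_moves(moves=[{"jaw": 0.3,"offset": [0,0,0],"rot": [0,0,0]},{"jaw": 0.1,"offset": [0,0,0],"rot": [0,0,0]},{"jaw": 0.1,"offset": [0,0,0],"rot": [0,0,0]},{"jaw": 0.1,"offset": [0,0,0],"rot": [0,0,0]},{"jaw": 0.1,"offset": [0,0,0],"rot": [0,0,0]}])

```text
time_s: 4.7
eef_pos: [0.5402, 0.2008, 0.0096]
eef_rot: [-0.0, 0.616, 0.788, -0.0]
wrist_force: [0.1, 0.4, 0.0]
opening: 0.099
grasp_force: 0.0
```

```bash
python3 - <<'E'
from h import *
im,d=ctrl.camera("side")
v,u=np.mgrid[260:420,140:340];uv=np.c_[u.ravel(),v.ravel()];X=P("side",uv,depth=d)
p,R=pose();L=(X-p)@R.as_matrix()
k=(abs(L[:,0])<.016)&(abs(L[:,1])<.03)&(X[:,2]>.034)
print(p,k.sum(),np.percentile(X[k][:,2],[0,1,2,5,20]))
j=k&(X[:,2]<np.percentile(X[k][:,2],20));print("lowest mean tool coords",L[j].mean(0))
c=np.argsort(X[k][:,2])[:12];print(X[k][c].round(4).tolist(),uv[k][c].tolist())
E
```

```text
[0.54024155 0.20077279 0.00960311] 1131 [0.05014938 0.05407042 0.05633368 0.06040544 0.077059  ]
lowest mean tool coords [ 0.00480654 -0.00117977 -0.05633812]
[[0.5443, 0.2032, 0.0501], [0.5466, 0.1951, 0.0503], [0.529, 0.2006, 0.0508], [0.5443, 0.2027, 0.0521], [0.5437, 0.2072, 0.0524], [0.5287, 0.2043, 0.0526], [0.5307, 0.2076, 0.053], [0.532, 0.2084, 0.0535], [0.5421, 0.2099, 0.0536], [0.5333, 0.2093, 0.0539], [0.5453, 0.2002, 0.054], [0.5442, 0.2022, 0.0541]] [[226, 325], [227, 321], [235, 326], [226, 324], [225, 326], [234, 327], [232, 328], [231, 328], [225, 327], [230, 328], [226, 322], [226, 323]]
```

The jaw shut empty, so the true tips sit about 41 mm above the reported TCP (reported z 0.0096, seen 0.051). I reopen and go down by what the camera says, watching the force.

Emit:
apply_moves(moves=[{"jaw": 0.6,"offset": [0,0,0],"rot": [0,0,0]},{"jaw": 0.6,"offset": [0,0,0],"rot": [0,0,0]},{"jaw": 0.6,"offset": [0,0,10],"rot": [0,0,0]},{"jaw": 0.6,"offset": [0,0,12],"rot": [0,0,0]},{"jaw": 0.6,"offset": [0,0,8],"rot": [0,0,0]}])

```text
time_s: 5.38
eef_pos: [0.5393, 0.2006, -0.0219]
eef_rot: [-0.001, 0.616, 0.788, -0.001]
wrist_force: [-0.5, -0.7, -0.4]
opening: 0.599
grasp_force: 0.0
```

```bash
cat > tips.py <<'E'
from h import *
im,d=ctrl.camera("side")
v,u=np.mgrid[260:420,140:340];uv=np.c_[u.ravel(),v.ravel()];X=P("side",uv,depth=d)
p,R=pose();L=(X-p)@R.as_matrix()
hsv=cv2.cvtColor(im,cv2.COLOR_RGB2HSV)[uv[:,1],uv[:,0]]
grey=hsv[:,1]<70
k=(abs(L[:,0])<.016)&(abs(L[:,1])<.04)&(X[:,2]>.009)&(X[:,2]<.12)&grey
for s in(-1,1):
    j=k&(L[:,1]*s>0.01);print(s,j.sum(),np.percentile(X[j][:,2],[0,2,5,20]) if j.any() else "", L[j].mean(0))
print(p,ctrl.get_obs()["wrist_force"])
E
python3 tips.py
```

```text
-1 148 [0.02673074 0.0281737  0.03153766 0.04192541] [ 0.00743837 -0.02887665 -0.09111926]
1 168 [0.02739848 0.0296974  0.03346494 0.04367141] [ 0.00976194  0.02890614 -0.09447207]
[ 0.53867903  0.20049969 -0.02276734] [-0.21085536 -0.01332333 -0.3729156 ]
```

Emit:
apply_moves(moves=[{"jaw": 0.6,"offset": [1,0,4],"rot": [0,0,0]},{"jaw": 0.6,"offset": [0.5,0,4],"rot": [0,0,0]},{"jaw": 0.6,"offset": [0,0,0],"rot": [0,0,0]},{"jaw": 0.6,"offset": [0,0,0],"rot": [0,0,0]},{"jaw": 0.3,"offset": [0,0,0],"rot": [0,0,0]}])

```text
time_s: 6.05
eef_pos: [0.5401, 0.2023, -0.0281]
eef_rot: [0.0, 0.616, 0.788, 0.0]
wrist_force: [-0.4, 0.4, 0.3]
opening: 0.401
grasp_force: 0.0
```

Emit:
apply_moves(moves=[{"jaw": 0.1,"offset": [0,0,0],"rot": [0,0,0]},{"jaw": 0,"offset": [0,0,0],"rot": [0,0,0]},{"jaw": 0,"offset": [0,0,0],"rot": [0,0,0]},{"jaw": 0,"offset": [0,0,0],"rot": [0,0,0]},{"jaw": 0,"offset": [0,0,0],"rot": [0,0,0]}])

```text
time_s: 6.68
eef_pos: [0.5403, 0.2023, -0.0279]
eef_rot: [0.0, 0.616, 0.788, 0.0]
wrist_force: [-1.2, -0.5, 5.4]
opening: 0.197
grasp_force: 60.9
```

Gripped (about 17–18 mm opening, 61 N). Now I lift and plan the carry to a hover over the screw.

Emit:
apply_moves(moves=[{"jaw": 0,"offset": [0,0,-10],"rot": [0,0,0]},{"jaw": 0,"offset": [0,0,-35],"rot": [0,0,0]},{"jaw": 0,"offset": [0,0,-45],"rot": [0,0,0]},{"jaw": 0,"offset": [0,0,-45],"rot": [0,0,0]},{"jaw": 0,"offset": [0,0,-45],"rot": [0,0,0]}])

```text
time_s: 7.3
eef_pos: [0.5392, 0.2021, 0.1529]
eef_rot: [-0.0, 0.616, 0.788, -0.0]
wrist_force: [1.2, 0.5, -1.4]
opening: 0.195
grasp_force: 59.9
```

```bash
cat >> h.py <<'E'
w=np.radians(1.55);sl=np.radians(25)
eX=np.array([np.cos(sl)*np.cos(w),np.cos(sl)*np.sin(w),np.sin(sl)]);eY=np.array([-np.sin(w),np.cos(w),0]);eN=np.cross(eX,eY)
RP=toolR(eX,eN);O=np.array([.5756,-.2172,.100]);SY=-.008
HB=-.028;B=.041
def tgt(h,model,y=None,x=0.):
    E=O+eY*(SY if y is None else y)+eX*x+eN*h
    return E-RP.apply([0,.038,HB]) if model=="A" else E-RP.apply([0,.038,HB+B])-[0,0,B]
E
python3 - <<'E'
from h import *
print(pose()[0],ctrl.get_obs()["wrist_force"],ctrl.get_obs()["opening"])
for m in "AB":print(m,tgt(.06,m),tgt(.0,m))
t=(tgt(.08,"A")+tgt(.08,"B"))/2;print(t);plan(t,RP,10,dec=1)
E
```

```text
[0.53918304 0.20214199 0.15291401] [ 1.22877923  0.47867272 -1.40914114] 0.19495275994890537
A [ 0.52787046 -0.22649445  0.11294236] [ 0.55321828 -0.22580856  0.05856389]
B [ 0.51054946 -0.22696314  0.10910097] [ 0.53589727 -0.22627725  0.05472251]
[ 0.51076069 -0.22695743  0.12914782]
[-41.0, -13.1, 2.4] [-2.5, -0.3, 1.2] 
[-41.2, -12.3, 2.0] [-2.5, -0.3, 1.2] 
[-41.5, -11.5, 1.7] [-2.5, -0.3, 1.2] 
[-41.7, -10.8, 1.5] [-2.5, -0.3, 1.2] 
[-41.9, -9.9, 1.2] [-2.5, -0.3, 1.2] [ 0.525 -0.012  0.141]
[-42.1, -9.1, 1.1] [-2.5, -0.2, 1.2] 
[-42.2, -8.3, 0.8] [-2.5, -0.3, 1.3] 
[-42.4, -7.3, 0.7] [-2.5, -0.2, 1.2] 
[-42.6, -6.5, 0.6] [-2.5, -0.3, 1.3] 
[-42.7, -5.5, 0.5] [-2.4, -0.2, 1.2] [ 0.511 -0.227  0.129]
```

Emit:
apply_moves(moves=[{"jaw": 0,"offset": [-41,-13,2],"rot": [-2.5,-0.3,1.2]},{"jaw": 0,"offset": [-41,-12,2],"rot": [-2.5,-0.3,1.2]},{"jaw": 0,"offset": [-41.5,-11.5,2],"rot": [-2.5,-0.3,1.2]},{"jaw": 0,"offset": [-42,-11,1.5],"rot": [-2.5,-0.3,1.2]},{"jaw": 0,"offset": [-42,-10,1],"rot": [-2.5,-0.3,1.2]}])

```text
time_s: 7.92
eef_pos: [0.5251, -0.0137, 0.1399]
eef_rot: [0.078, 0.653, 0.75, 0.078]
wrist_force: [0.6, -0.2, -1.2]
opening: 0.195
grasp_force: 60.0
```

Emit:
apply_moves(moves=[{"jaw": 0,"offset": [-42,-9,1],"rot": [-2.5,-0.2,1.2]},{"jaw": 0,"offset": [-42,-8,1],"rot": [-2.5,-0.3,1.3]},{"jaw": 0,"offset": [-42.5,-7.5,0.5],"rot": [-2.5,-0.2,1.2]},{"jaw": 0,"offset": [-42.5,-6.5,0.5],"rot": [-2.5,-0.3,1.3]},{"jaw": 0,"offset": [-42.5,-5.5,0.5],"rot": [-2.4,-0.2,1.2]}])

```text
time_s: 8.55
eef_pos: [0.511, -0.2275, 0.1282]
eef_rot: [0.151, 0.681, 0.699, 0.156]
wrist_force: [0.2, -0.4, -1.6]
opening: 0.196
grasp_force: 60.0
```

Emit:
apply_moves(moves=[{"jaw": 0,"offset": [0,0,0],"rot": [0,0,0]},{"jaw": 0,"offset": [0,0,0],"rot": [0,0,0]},{"jaw": 0,"offset": [0,0,0],"rot": [0,0,0]},{"jaw": 0,"offset": [0,0,0],"rot": [0,0,0]},{"jaw": 0,"offset": [0,0,0],"rot": [0,0,0]}])

```text
time_s: 9.18
eef_pos: [0.512, -0.2257, 0.1283]
eef_rot: [0.151, 0.68, 0.7, 0.155]
wrist_force: [-0.4, -0.3, -1.5]
opening: 0.197
grasp_force: 60.0
```

```bash
python3 - <<'E'
from h import *
p,R=pose();print(p,np.degrees((R.inv()*RP).as_rotvec()))
im,d=ctrl.camera("side");np.save("s.npy",d);np.save("si.npy",im)
im2,d2=ctrl.camera("top");np.save("t.npy",d2);np.save("ti.npy",im2)
b=cv2.resize(im[60:240,180:420][:,:,::-1],None,fx=3.3,fy=3.3,interpolation=cv2.INTER_CUBIC);cv2.imwrite("pics/c.png",b)
for c,dd in(("side",d),("top",d2)):
  for t in("sign","grip"):
    for o in ctrl.outline_of(c,t):
      X=P(c,o["position"],depth=dd)[0]
      print(c,t,round(o["score"],2),np.round(o["position"]),o["region"].sum(),X.round(3))
E
```

```text
[ 0.5119732  -0.22572095  0.12831668] [ 0.01470689 -0.06795193  0.08822415]
side sign 0.8 [323. 149.] 1587 [ 0.515 -0.211  0.17 ]
side sign 0.71 [329. 379.] 4669 [0.362 0.218 0.007]
side sign 0.64 [419. 233.] 1509 [ 0.283 -0.187  0.02 ]
side grip 0.97 [325. 148.] 1611 [ 0.513 -0.219  0.167]
side grip 0.61 [329. 378.] 4709 [0.362 0.215 0.007]
side grip 0.6 [419. 234.] 1457 [ 0.284 -0.185  0.018]
top sign 0.88 [234. 290.] 2595 [0.359 0.21  0.004]
top sign 0.87 [431. 192.] 2180 [ 0.526 -0.206  0.178]
top grip 0.96 [430. 191.] 2037 [ 0.53  -0.206  0.176]
top grip 0.93 [235. 286.] 2567 [0.367 0.206 0.006]
```

View pics/c.png

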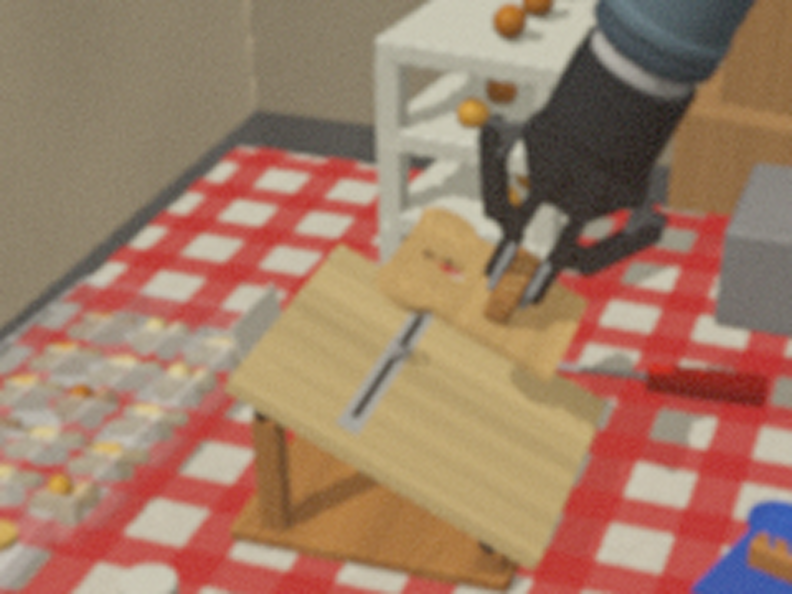

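The sign is held square above the board. Its keyhole shows at crop (440,262), and the screw head is visible at crop (402,352). Next I measure the sign's true pose against the two offset models.

```bash
cat > fit.py <<'E'
from h import *
def meas(c,d,verbose=True):
    p,R=pose();best=None
    for o in ctrl.outline_of(c,"sign"):
        X=P(c,o["position"],depth=d)[0]
        if np.linalg.norm(X[:2]-p[:2])<.08 and X[2]>.06: best=o;break
    reg=best["region"];v,u=np.nonzero(reg&(d>0));X=P(c,np.c_[u,v],depth=d)
    L=(X-p)@R.as_matrix()   # reported tool coords
    med=np.median(L[:,2]);k=abs(L[:,2]-med)<.004
    for _ in range(5):
        m=X[k].mean(0);n=np.linalg.svd(X[k]-m,full_matrices=False)[2][2];n*=np.sign(n[2]);k=abs((X-m)@n)<.003
    nt=R.inv().apply(n)
    print(c,"plate front tool z",L[k][:,2].mean().round(4),"normal in tool",nt.round(3),k.sum())
    hz=L[:,2]-L[k][:,2].mean();g=(hz<-.012)&(hz>-.03)
    print("  grip top: mean",L[g].mean(0).round(4),g.sum())
    H=np.median((X[k]-O)@eN);print("  front face above panel mm",H*1000,"-> back",H*1000-6)
    A=L[k][:,:2]*1000;r=cv2.minAreaRect(A.astype(np.float32));print("  plate rect",r)
    print("  plate extent tool xy 1/99%",np.percentile(A,[1,99],axis=0).round(1).tolist())
    return reg,m,n
E
python3 - <<'E'
from fit import *
p,R=pose()
for m,bz in("A",0),("B",B):print(m,"pred grip top",p+R.apply([0,0,HB-.028+bz])+[0,0,0 if m=="A" else 0], )
for c in("side","top"):
    im,d=ctrl.camera(c);reg,m,n=meas(c,d)
    hsv=cv2.cvtColor(im,cv2.COLOR_RGB2HSV);sh=cv2.morphologyEx(reg.astype(np.uint8),cv2.MORPH_CLOSE,np.ones((9,9)))
    red=(cv2.erode(sh,np.ones((5,5)))>0)&((hsv[...,0]<8)|(hsv[...,0]>172))&(hsv[...,1]>140)
    v,u=np.nonzero(red);print("  red n",len(u),[u.mean(),v.mean()] if len(u) else "")
E
```

```text
A pred grip top [ 0.48806333 -0.22714408  0.17898269]
B pred grip top [ 0.50539198 -0.22664714  0.141828  ]
side plate front tool z -0.0355 normal in tool [ 0.006 -0.    -1.   ] 1256
  grip top: mean [ 0.0088  0.0004 -0.0562] 163
  front face above panel mm 88.2098029735309 -> back 82.2098029735309
  plate rect ((3.5290145874023438, 13.973876953125), (123.394775390625, 126.1241226196289), 0.16721244156360626)
  plate extent tool xy 1/99% [[-50.1, -48.1], [62.0, 75.3]]
  red n 3 [np.float64(315.3333333333333), np.float64(140.66666666666666)]
top plate front tool z -0.0341 normal in tool [-0.002  0.003 -1.   ] 1730
  grip top: mean [ 0.0224  0.0007 -0.055 ] 123
  front face above panel mm 86.69537809294121 -> back 80.69537809294121
  plate rect ((-1.414154052734375, 12.737064361572266), (127.23588562011719, 126.48127746582031), 88.96614837646484)
  plate extent tool xy 1/99% [[-60.6, -48.7], [58.5, 75.2]]
  red n 0
```

Model A holds: the reported TCP is offset along the tool axis, and the sign's back face sits at tool z = −28 mm, square to the tool. Now I plan the approach to a hover of about 20 mm.

```bash
cat >> h.py <<'E'
def st():
    p,R=pose();E=p+R.apply([0,.038,HB])-O
    o=ctrl.get_obs();f=np.array(o["wrist_force"])
    print("entry panel mm x,y,h",(1000*np.array([E@eX,E@eY,E@eN])).round(1),"rot err deg",np.degrees((R.inv()*RP).as_rotvec()).round(2),"F panel",np.round([f@eX,f@eY,f@eN],1),"open",round(float(o["opening"]),3),"t",o["time_s"])
E
python3 - <<'E'
from h import *
st();plan(tgt(.02,"A"),RP,5)
E
```

```text
entry panel mm x,y,h [-8.2 -7.6 80.7] rot err deg [ 0.01 -0.04  0.01] F panel [-0.6 -0.1 -1.8] open 0.196 t 9.675
[-0.1, 1.6, 12.1] [0.0, -0.0, 0.0] 
[-0.1, 1.7, 12.1] [0.0, -0.0, 0.0] 
[-0.1, 1.6, 12.2] [0.0, -0.0, 0.0] 
[-0.1, 1.7, 12.1] [0.0, -0.0, 0.0] 
[-0.0, 1.6, 12.2] [0.0, -0.0, 0.0] [ 0.545 -0.226  0.077]
```

Emit:
apply_moves(moves=[{"jaw": 0,"offset": [0,2,16],"rot": [0,0,0]},{"jaw": 0,"offset": [0,2,16],"rot": [0,0,0]},{"jaw": 0,"offset": [0,2,14],"rot": [0,0,0]},{"jaw": 0,"offset": [-0.5,2.2,10],"rot": [0,0,0]},{"jaw": 0,"offset": [0,0,4],"rot": [0,0,0]}])

```text
time_s: 10.3
eef_pos: [0.5447, -0.2259, 0.0767]
eef_rot: [0.15, 0.681, 0.7, 0.155]
wrist_force: [-0.6, -0.7, -1.1]
opening: 0.193
grasp_force: 60.0
```

Emit:
apply_moves(moves=[{"jaw": 0,"offset": [0,0,0],"rot": [0,0,0]},{"jaw": 0,"offset": [0,0,0],"rot": [0,0,0]},{"jaw": 0,"offset": [0,0,0],"rot": [0,0,0]},{"jaw": 0,"offset": [0,0,0],"rot": [0,0,0]},{"jaw": 0,"offset": [0,0,0],"rot": [0,0,0]}])

```text
time_s: 10.92
eef_pos: [0.5445, -0.2262, 0.0775]
eef_rot: [0.151, 0.681, 0.7, 0.155]
wrist_force: [0.5, -0.5, -0.9]
opening: 0.192
grasp_force: 60.0
```

```bash
python3 - <<'E'
from fit import *
st()
for c in("side","top"):
    im,d=ctrl.camera(c);reg,m,n=meas(c,d)
    if c=="top": cv2.imwrite("pics/h.png",cv2.resize(im[120:280,350:510][:,:,::-1],None,fx=3.7,fy=3.7,interpolation=cv2.INTER_CUBIC))
    else: cv2.imwrite("pics/hs.png",cv2.resize(im[100:230,240:400][:,:,::-1],None,fx=4.5,fy=4.5,interpolation=cv2.INTER_CUBIC))
E
```

```text
entry panel mm x,y,h [ 0.1 -8.1 20.8] rot err deg [ 0.02 -0.03  0.02] F panel [ 0.  -0.6 -1. ] open 0.192 t 10.925
side plate front tool z -0.0354 normal in tool [ 0.004  0.    -1.   ] 1261
  grip top: mean [ 0.0088 -0.0006 -0.0561] 162
  front face above panel mm 28.287757858259205 -> back 22.287757858259205
  plate rect ((0.7011489868164062, 13.44317626953125), (125.8048324584961, 130.81822204589844), 89.11735534667969)
  plate extent tool xy 1/99% [[-57.9, -48.3], [60.5, 75.4]]
top plate front tool z -0.0342 normal in tool [ 0.001  0.001 -1.   ] 1511
  grip top: mean [ 0.0209  0.0003 -0.055 ] 120
  front face above panel mm 26.967938154440617 -> back 20.967938154440617
  plate rect ((-0.9174156188964844, 12.76755142211914), (126.92465209960938, 127.63359832763672), 0.0709284245967865)
  plate extent tool xy 1/99% [[-59.7, -48.6], [59.4, 75.7]]
```

View pics/hs.png

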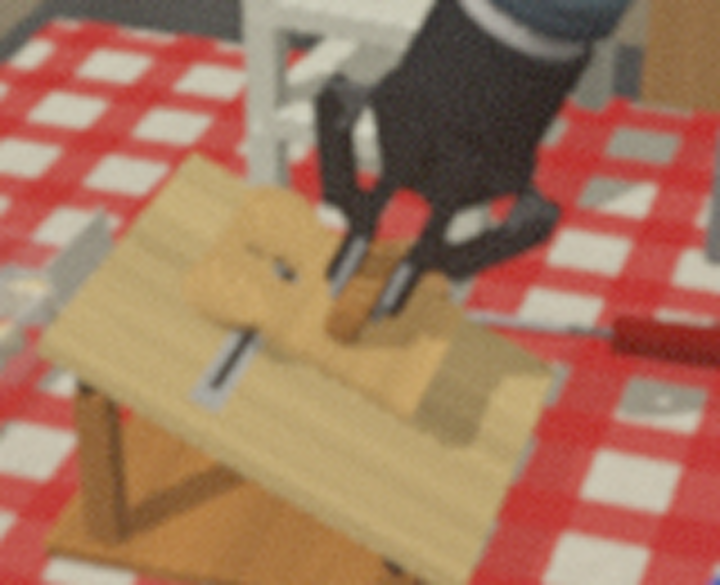

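The screw head shows in the big opening at crop (288,270). I descend in gentle steps.

Emit:
apply_moves(moves=[{"jaw": 0,"offset": [0,0,1.5],"rot": [0,0,0]},{"jaw": 0,"offset": [0,0,1.5],"rot": [0,0,0]},{"jaw": 0,"offset": [0,0,1.5],"rot": [0,0,0]},{"jaw": 0,"offset": [0,0,1.5],"rot": [0,0,0]},{"jaw": 0,"offset": [0,0,1],"rot": [0,0,0]}])

```text
time_s: 11.75
eef_pos: [0.5475, -0.226, 0.0708]
eef_rot: [0.151, 0.681, 0.7, 0.155]
wrist_force: [-1.0, 0.7, -1.4]
opening: 0.192
grasp_force: 60.0
```

Emit:
apply_moves(moves=[{"jaw": 0,"offset": [0,0,0.6],"rot": [0,0,0]},{"jaw": 0,"offset": [0,0,0.6],"rot": [0,0,0]},{"jaw": 0,"offset": [0,0,0.6],"rot": [0,0,0]},{"jaw": 0,"offset": [0,0,0.6],"rot": [0,0,0]},{"jaw": 0,"offset": [0,0,0],"rot": [0,0,0]}])

```text
time_s: 12.38
eef_pos: [0.5485, -0.2259, 0.0687]
eef_rot: [0.151, 0.681, 0.7, 0.155]
wrist_force: [0.3, 0.4, -1.8]
opening: 0.192
grasp_force: 60.0
```

```bash
python3 -c "
from h import *
st();print(ctrl.get_obs()['torque'])"
```

```text
entry panel mm x,y,h [-0.  -8.  11.2] rot err deg [ 0.01 -0.04  0.01] F panel [-0.5  0.4 -1.8] open 0.192 t 12.375
[-0.01223557  0.35345804  0.01587306]
```

Emit:
apply_moves(moves=[{"jaw": 0,"offset": [0,0,0.6],"rot": [0,0,0]},{"jaw": 0,"offset": [0,0,0.6],"rot": [0,0,0]},{"jaw": 0,"offset": [0,0,0.6],"rot": [0,0,0]},{"jaw": 0,"offset": [0,0,0.6],"rot": [0,0,0]},{"jaw": 0,"offset": [0,0,0],"rot": [0,0,0]}])

```text
time_s: 13.0
eef_pos: [0.5495, -0.2259, 0.0665]
eef_rot: [0.151, 0.681, 0.7, 0.155]
wrist_force: [-0.0, 0.5, -0.4]
opening: 0.192
grasp_force: 60.0
```

Emit:
apply_moves(moves=[{"jaw": 0,"offset": [0,0,0.6],"rot": [0,0,0]},{"jaw": 0,"offset": [0,0,0.6],"rot": [0,0,0]},{"jaw": 0,"offset": [0,0,0.6],"rot": [0,0,0]},{"jaw": 0,"offset": [0,0,0.6],"rot": [0,0,0]},{"jaw": 0,"offset": [0,0,0],"rot": [0,0,0]}])

```text
time_s: 13.62
eef_pos: [0.5505, -0.2259, 0.0644]
eef_rot: [0.151, 0.681, 0.7, 0.155]
wrist_force: [0.1, -0.1, -1.3]
opening: 0.192
grasp_force: 60.0
```

```bash
python3 -c "
from h import *
st();print(ctrl.get_obs()['torque'])"
```

```text
entry panel mm x,y,h [-0.  -8.   6.4] rot err deg [ 0.01 -0.04  0.01] F panel [-0.4 -0.1 -1.2] open 0.192 t 13.625
[ 0.04063836  0.30373669 -0.01548739]
```

Emit:
apply_moves(moves=[{"jaw": 0,"offset": [0,0,0.8],"rot": [0,0,0]},{"jaw": 0,"offset": [0,0,0.8],"rot": [0,0,0]},{"jaw": 0,"offset": [0,0,0.8],"rot": [0,0,0]},{"jaw": 0,"offset": [0,0,0.8],"rot": [0,0,0]},{"jaw": 0,"offset": [0,0,0.8],"rot": [0,0,0]}])

```text
time_s: 14.25
eef_pos: [0.5522, -0.2258, 0.0607]
eef_rot: [0.151, 0.681, 0.7, 0.155]
wrist_force: [-0.5, 0.6, -1.3]
opening: 0.194
grasp_force: 60.0
```

Emit:
apply_moves(moves=[{"jaw": 0,"offset": [0,0,0.5],"rot": [0,0,0]},{"jaw": 0,"offset": [0,0,0.5],"rot": [0,0,0]},{"jaw": 0,"offset": [0,0,0.5],"rot": [0,0,0]},{"jaw": 0,"offset": [0,0,0],"rot": [0,0,0]},{"jaw": 0,"offset": [0,0,0],"rot": [0,0,0]}])

```text
time_s: 14.88
eef_pos: [0.5528, -0.2258, 0.0595]
eef_rot: [0.151, 0.681, 0.7, 0.155]
wrist_force: [0.3, -0.2, -1.9]
opening: 0.198
grasp_force: 60.0
```

```bash
python3 -c "
from h import *
st();print(ctrl.get_obs()['torque'])"
```

```text
entry panel mm x,y,h [ 0. -8.  1.] rot err deg [ 0.01 -0.04  0.01] F panel [-0.6 -0.2 -1.8] open 0.198 t 14.875
[-0.01789433  0.34528136  0.02234201]
```

Emit:
apply_moves(moves=[{"jaw": 0,"offset": [0,0,0.4],"rot": [0,0,0]},{"jaw": 0,"offset": [0,0,0.4],"rot": [0,0,0]},{"jaw": 0,"offset": [0,0,0.4],"rot": [0,0,0]},{"jaw": 0,"offset": [0,0,0],"rot": [0,0,0]},{"jaw": 0,"offset": [0,0,0],"rot": [0,0,0]}])

```text
time_s: 15.5
eef_pos: [0.5533, -0.2258, 0.0584]
eef_rot: [0.151, 0.681, 0.7, 0.155]
wrist_force: [-0.4, 0.1, -0.4]
opening: 0.196
grasp_force: 60.1
```

```bash
python3 -c "
from h import *
st();print(ctrl.get_obs()['torque'])"
```

```text
entry panel mm x,y,h [ 0.  -8.1 -0.2] rot err deg [ 0.01 -0.04  0.01] F panel [-0.5  0.1 -0.2] open 0.196 t 15.5
[-0.02865824  0.37242949  0.0295577 ]
```

Emit:
apply_moves(moves=[{"jaw": 0,"offset": [0,0,0.5],"rot": [0,0,0]},{"jaw": 0,"offset": [0,0,0.5],"rot": [0,0,0]},{"jaw": 0,"offset": [0,0,0],"rot": [0,0,0]},{"jaw": 0,"offset": [0,0,0],"rot": [0,0,0]},{"jaw": 0,"offset": [0,0,0],"rot": [0,0,0]}])

```text
time_s: 16.12
eef_pos: [0.5537, -0.2258, 0.0575]
eef_rot: [0.151, 0.681, 0.7, 0.155]
wrist_force: [-2.5, 1.0, 1.1]
opening: 0.192
grasp_force: 60.4
```

```bash
python3 -c "
from h import *
st();print(ctrl.get_obs()['torque'])"
```

```text
entry panel mm x,y,h [ 0.  -8.  -1.2] rot err deg [ 0.01 -0.04  0.02] F panel [-1.8  1.1  2.1] open 0.192 t 16.125
[0.07430884 0.46790141 0.04108868]
```

Contact: the sign is flush at about 3 N. I ease off slightly and slide down the slope.

Emit:
apply_moves(moves=[{"jaw": 0,"offset": [0,0,-0.6],"rot": [0,0,0]},{"jaw": 0,"offset": [0,-1,0],"rot": [0,0,0]},{"jaw": 0,"offset": [0,-1,0],"rot": [0,0,0]},{"jaw": 0,"offset": [0,-1.5,0],"rot": [0,0,0]},{"jaw": 0,"offset": [0,-1.5,0],"rot": [0,0,0]}])

```text
time_s: 16.75
eef_pos: [0.5489, -0.226, 0.0559]
eef_rot: [0.151, 0.681, 0.7, 0.155]
wrist_force: [-0.2, 0.2, 0.2]
opening: 0.197
grasp_force: 60.2
```

```bash
python3 -c "
from h import *
st();print(ctrl.get_obs()['torque'])"
```

```text
entry panel mm x,y,h [-5.  -8.1 -0.6] rot err deg [ 0.02 -0.03  0.01] F panel [-0.   0.2  0.3] open 0.197 t 16.75
[-0.04236069  0.12180611 -0.0196055 ]
```

Emit:
apply_moves(moves=[{"jaw": 0,"offset": [0,-1,0],"rot": [0,0,0]},{"jaw": 0,"offset": [0,-1,0],"rot": [0,0,0]},{"jaw": 0,"offset": [0,-1,0],"rot": [0,0,0]},{"jaw": 0,"offset": [0,-1,0],"rot": [0,0,0]},{"jaw": 0,"offset": [0,-1,0],"rot": [0,0,0]}])

```text
time_s: 17.38
eef_pos: [0.5444, -0.2261, 0.0538]
eef_rot: [0.151, 0.681, 0.7, 0.155]
wrist_force: [-0.7, -0.0, 0.1]
opening: 0.192
grasp_force: 60.2
```

Emit:
apply_moves(moves=[{"jaw": 0,"offset": [0,-1.2,0],"rot": [0,0,0]},{"jaw": 0,"offset": [0,-1.2,0],"rot": [0,0,0]},{"jaw": 0,"offset": [0,-1.2,0],"rot": [0,0,0]},{"jaw": 0,"offset": [0,-1.2,0],"rot": [0,0,0]},{"jaw": 0,"offset": [0,-1.2,0],"rot": [0,0,0]}])

```text
time_s: 18.0
eef_pos: [0.539, -0.2262, 0.0512]
eef_rot: [0.151, 0.681, 0.7, 0.155]
wrist_force: [0.1, -0.4, 0.1]
opening: 0.198
grasp_force: 60.2
```

```bash
python3 -c "
from h import *
st();print(ctrl.get_obs()['torque'])"
```

```text
entry panel mm x,y,h [-16.   -8.   -0.6] rot err deg [ 0.02 -0.04  0.01] F panel [ 0.1 -0.4  0. ] open 0.198 t 18.0
[-0.03391687  0.12874099  0.01846841]
```

Emit:
apply_moves(moves=[{"jaw": 0,"offset": [0,-0.7,0],"rot": [0,0,0]},{"jaw": 0,"offset": [0,-0.7,0],"rot": [0,0,0]},{"jaw": 0,"offset": [0,-0.6,0],"rot": [0,0,0]},{"jaw": 0,"offset": [0,-0.5,0],"rot": [0,0,0]},{"jaw": 0,"offset": [0,0,0],"rot": [0,0,0]}])

```text
time_s: 18.62
eef_pos: [0.5367, -0.2263, 0.0501]
eef_rot: [0.151, 0.681, 0.7, 0.155]
wrist_force: [0.2, -0.4, 0.5]
opening: 0.191
grasp_force: 60.2
```

Emit:
apply_moves(moves=[{"jaw": 0,"offset": [0,-0.3,0],"rot": [0,0,0]},{"jaw": 0,"offset": [0,-0.3,0],"rot": [0,0,0]},{"jaw": 0,"offset": [0,-0.3,0],"rot": [0,0,0]},{"jaw": 0,"offset": [0,0,0],"rot": [0,0,0]},{"jaw": 0,"offset": [0,0,0],"rot": [0,0,0]}])

```text
time_s: 19.25
eef_pos: [0.5359, -0.2263, 0.0498]
eef_rot: [0.151, 0.681, 0.7, 0.155]
wrist_force: [-0.1, 0.4, -0.3]
opening: 0.187
grasp_force: 60.2
```

```bash
python3 -c "
from h import *
st();print(ctrl.get_obs()['torque'])"
```

```text
entry panel mm x,y,h [-19.4  -8.   -0.6] rot err deg [ 0.01 -0.04  0.01] F panel [-0.2  0.4 -0.2] open 0.187 t 19.25
[-0.0296976   0.1948045   0.02920797]
```

Emit:
apply_moves(moves=[{"jaw": 0,"offset": [0,-0.3,0],"rot": [0,0,0]},{"jaw": 0,"offset": [0,-0.3,0],"rot": [0,0,0]},{"jaw": 0,"offset": [0,-0.3,0],"rot": [0,0,0]},{"jaw": 0,"offset": [0,0,0],"rot": [0,0,0]},{"jaw": 0,"offset": [0,0,0],"rot": [0,0,0]}])

```text
time_s: 19.88
eef_pos: [0.5354, -0.2264, 0.0497]
eef_rot: [0.151, 0.681, 0.7, 0.156]
wrist_force: [3.2, 0.2, 0.9]
opening: 0.194
grasp_force: 60.2
```

```bash
python3 -c "
from h import *
st();print(ctrl.get_obs()['torque'])"
```

```text
entry panel mm x,y,h [-19.9  -8.1  -0.5] rot err deg [ 0.05 -0.02  0.02] F panel [ 3.3  0.1 -0.6] open 0.194 t 19.875
[ 0.13601316 -0.39164147  0.09865348]
```

The screw is home: the sign stopped at 19.9 mm with 3.3 N up the slope. I release and back off along the normal.

Emit:
apply_moves(moves=[{"jaw": 0.25,"offset": [0,0,0],"rot": [0,0,0]},{"jaw": 0.35,"offset": [0,0,0],"rot": [0,0,0]},{"jaw": 0.5,"offset": [0,0,0],"rot": [0,0,0]},{"jaw": 0.55,"offset": [0,0,0],"rot": [0,0,0]},{"jaw": 0.55,"offset": [0,0,0],"rot": [0,0,0]}])

```text
time_s: 20.5
eef_pos: [0.5351, -0.2263, 0.0494]
eef_rot: [0.151, 0.681, 0.7, 0.155]
wrist_force: [0.8, 0.2, -0.3]
opening: 0.548
grasp_force: 0.0
```

Emit:
apply_moves(moves=[{"jaw": 0.55,"offset": [0,0,-5],"rot": [0,0,0]},{"jaw": 0.55,"offset": [0,0,-15],"rot": [0,0,0]},{"jaw": 0.55,"offset": [0,0,-30],"rot": [0,0,0]},{"jaw": 0.55,"offset": [0,0,-40],"rot": [0,0,0]},{"jaw": 0.55,"offset": [0,0,-40],"rot": [0,0,0]}])

```text
time_s: 21.12
eef_pos: [0.4794, -0.2277, 0.1684]
eef_rot: [0.151, 0.681, 0.7, 0.155]
wrist_force: [0.1, -0.5, -0.4]
opening: 0.553
grasp_force: 0.0
```

Emit:
apply_moves(moves=[{"jaw": 0.55,"offset": [0,0,-20],"rot": [0,0,0]},{"jaw": 0.55,"offset": [0,0,0],"rot": [0,0,0]},{"jaw": 0.55,"offset": [0,0,0],"rot": [0,0,0]},{"jaw": 0.55,"offset": [0,0,0],"rot": [0,0,0]},{"jaw": 0.55,"offset": [0,0,0],"rot": [0,0,0]}])

```text
time_s: 21.75
eef_pos: [0.4716, -0.2276, 0.1843]
eef_rot: [0.15, 0.681, 0.7, 0.156]
wrist_force: [-0.5, 0.2, 0.1]
opening: 0.552
grasp_force: 0.0
```

```bash
python3 - <<'E'
from h import *
im,d=ctrl.camera("side")
cv2.imwrite("pics/f.png",cv2.resize(im[90:240,230:400][:,:,::-1],None,fx=4,fy=4,interpolation=cv2.INTER_CUBIC))
for c in("side","top"):
    if c=="top": im,d=ctrl.camera(c)
    for o in ctrl.outline_of(c,"sign"):
        q=P(c,o["position"],depth=d)[0]
        if np.linalg.norm(q[:2]-[.55,-.22])>.08: continue
        v,u=np.nonzero(o["region"]&(d>0));X=P(c,np.c_[u,v],depth=d)-O
        L=np.c_[X@eX,X@eY,X@eN]*1000;h=np.median(L[:,2]);k=abs(L[:,2]-h)<4
        m=L[k].mean(0);n=np.linalg.svd(L[k]-m,full_matrices=False)[2][2];n*=np.sign(n[2])
        g=(L[:,2]>h+12)&(L[:,2]<h+32)
        print(c,round(o["score"],2),"front h",h,"normal",n.round(3),"rect",cv2.minAreaRect(L[k][:,:2].astype(np.float32)),"grip",L[g].mean(0) if g.any() else "",cv2.minAreaRect(L[g][:,:2].astype(np.float32)) if g.sum()>3 else "")
o=ctrl.get_obs();print(o["wrist_force"],o["opening"],o["eef_pos"])
E
```

```text
side 0.95 front h 6.862921981667957 normal [0.001 0.004 1.   ] rect ((-43.52170944213867, -6.648468017578125), (129.5914764404297, 126.66523742675781), 89.28035736083984) grip [-57.25223782  -0.22178477  27.51768929] ((-57.235774993896484, -6.775737762451172), (17.709177017211914, 74.2428970336914), 0.322557657957077)
top 0.67 front h 5.867232587080567 normal [ 0.001 -0.001  1.   ] rect ((-44.90871810913086, -11.092018127441406), (128.88058471679688, 125.6390151977539), 1.8882397413253784) grip [-56.79992385  -3.90657312  26.72323988] ((-57.72626876831055, -6.7948455810546875), (18.177677154541016, 65.40667724609375), 1.484363079071045)
[0.17215073 0.31279209 0.38106308] 0.55239866038104 [ 0.47172079 -0.22797635  0.18502233]
```

View pics/f.png

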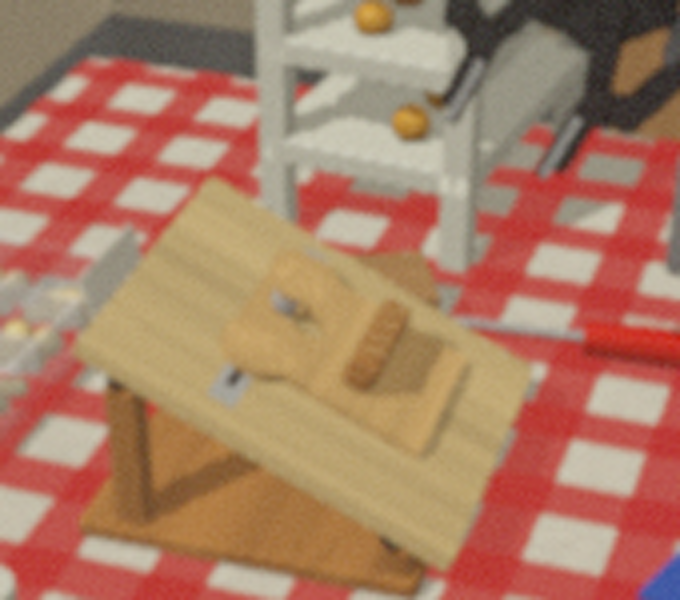

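The sign hangs flush and straight: its front face is about 6 mm above the board and the turn is within about 1.5°. The screw head shows at crop (288,303) over the narrow end, the grip sits 57–58 mm below the track as it should, and the gripper is clear.

```bash
python3 -c "
from h import *
print(ctrl.hand_in())"
```

```text
the job is handed in; nothing more can be done
None
```

The wooden sign hangs flush and straight on the easel, with the screw fully home in the narrow end of the keyhole, and the job is handed in with the gripper clear.

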